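Pin a motorcycle footrest into its fork bracket

ROBOT

A 6-joint arm with a two-finger parallel gripper is mounted at the origin on a cart in front of the work surface, level with it; the furniture and walls round the work are solid. World frame = base frame: x ahead of the robot, y to its left, z up, the work surface at z = 0. Lengths are in m, angles in rad, forces in N, time in s.
With the tool pointing down it reaches from about 0.275 to 1 m from the base axis. Payload 8.4 kg.
Tool frame: the origin (TCP) lies midway between the tips of the shut fingers; the grasp point (between the pads) lies 19 mm behind it; z points along the fingers, y is the line along which they close (so a half turn about z gives the same grasp; the last joint's range is limited). The gripper opens to 85 mm and grips with 20 to 120 N. Pads are 22 mm wide; open, the fingers measure 114 mm over their backs; the gripper's body (76 mm by 85 mm) begins 54 mm behind the grasp point. The pads swing forward as they close: fully open they stand 13 mm farther back than shut.
Start: joints at [1.206, 0.353, 1.633, -0, 1.155, -0.002], TCP at [0.222, 0.584, 0.231] pointing down, gripper open.
Joint ranges: [-2.63, 2.63], [-0.92, 2.1], [0.06, 2.66], [-1.3, 4.44], [0, 2.69], [-3.02, 3.02]. Speed limits (rad/s): [2.22, 2.22, 2.79, 3.14, 3.14, 3.14].

INTERFACE

Orientations are given as a unit quaternion [w, x, y, z].
In Python, from bench import read_state, vision, finish_job, finder gives the robot as it stands.
- The arm moves only by the tool servo_tool, never from a script. Its arguments are lists of equal length, an entry for each row: "xyz": the shift along the world's x, y, z each as a share of 75 cm, from -1 to 1, a list of three; "rotation": the turn, a rotation vector about the world's x, y, z each as a share of 360 degrees, from -1 to 1, a list of three; "fingers": the closure, from -1 (fully open) to 1 (shut). A call has 1 to 20 rows; each row shifts and turns the commanded pose from where the row before left it; what a row does not reach is not made up. A row lasts 1/8 s, in which the tool goes at most 62.5 mm and 10.7 degrees, less where a joint would pass 70% of its speed; a pose out of reach is approached as far as the arm can. A call with a number of a shift or a turn outside -1 to 1 is refused whole. A call with a gripper value outside its range is refused whole. The fingers move at their own pace and stop on an object; "newtons" is the grip in N (left out, the last holds). Time passes only in rows, so rows that do not move let the fingers close. It gives the time, the measured TCP pose, the force, the opening and the grip force at its end, in the units of the state.
- read_state(): the state, without advancing time (a new reading comes with each control period).
- vision.camera(name): name is "scene" or "top" or "wrist"; returns the picture (384x512x3 uint8, blue, green, red); there is no depth.
- vision.camera_info(name): a dict with "K" (3x3 intrinsics, pixels), "k1" (the pictures are not rectified: a ray, as slopes to the right and down, at radius r is drawn at 1 + k1 r^2 times it, then the intrinsics apply), "rvec" (rotation vector, rad) and "tvec" (3), from world to camera coordinates, as OpenCV has them; the wrist camera has in their place "hand_eye" (4x4, takes a point from camera to tool coordinates, whose origin is the TCP and whose axes are the flange's). Camera axes: x right, y down, z forward; pixel columns grow to the right and rows downward; lengths in m; the calibration is good to about 2 mm. A picture is of the moment at which its call begins: read the wrist's pose just before it. camera_info takes no time and is no camera call.
- finish_job(): hands the job in; it is judged then, once.
Trained networks look in the newest picture that a camera, given by its name, has taken for a name from the list of things; names that differ only in an ending like _2 or _b are one class to them, and where a whole thing is asked for, a point or a joint stands for the part that bears it (a point fixed in the world has none). Each returns a list of dicts, best first, with "conf" (0 to 1); they miss things now and then, are a little off and sometimes report something else, mostly with a low value. They report only what shows in the picture. A call takes as long as a camera call.
- finder.search_frame(camera, target): "position" ([x, y, z] in m, in the coordinates of the camera as it stood for that picture, good to about 4 mm: the middle of the surface that is visible of it).
- finder.place_of(camera, target): "position" ([x, y, z] in m, in the coordinates of the camera as it stood for that picture, good to about 4 mm: a listed point, or the origin of a listed thing).
The state is a dict: "clock": time; "joint_positions": joint angles; "joint_vel": joint speeds; "effort": joint torques, N m; "position": TCP position; "tcp_rot": TCP orientation; "ft_force": force on the tool from outside, world axes, zero at the start; "wrist_torque": the same for the moment, N m; "gripper_width": finger opening in m; "finger_force": force on a finger pad.
Only numpy, scipy, OpenCV 4.12 (cv2) and the standard library are available. Lean on these libraries where they do the work, as an engineer would, in place of code of your own. Each camera call takes 0.05 s, during which the arm holds its last target. There are 200 camera calls.

TASK

Push the rubber-covered footrest fully home into the fork of the bracket so that the holes line up, then push the loose steel retaining pin out of its cradle through both fork cheeks and the footrest until its red end is flush with the cheek. Then tip the yellow keeper down flat behind the pin's red end to lock it in, leaving the cup, the piston and the tape roll where they are.

Things in the scene. Friction and masses are not known exactly. Their poses are not given: they have to be found in the camera images.
- bracket: Fixed bracket on a blue base plate 12 mm thick (x -130 to 45, y -50 to 50; wing x -60 to 30 out to y 135). Origin on the bench below the middle of the cross bore; x into the fork, y from fork along the pin cradle. Aluminium fork, top z 48: cheeks x -25 to 20, y 14.5 to 28.5 and -28.5 to -14.5; web (end stop) at x 20. Footrest rails y +-16.5 to 22.5, x -107 to -27, top z 24.
- bore (a point): Bracket: mouth of the 19 mm bore in the outer face of the left cheek (x 0, y 28.5, z 29 mm in the bracket's frame); the bore runs along the bracket's y through both cheeks.
- cradle_end (a point): Bracket: on the bore axis at the open outer end of the steel V cradle (x 0, y 123, z 29 mm in the bracket's frame). The cradle reaches from the left cheek to here, x -14 to 14, its edges at z 26, so the upper half of a pin stands clear.
- footrest: Loose footrest, 0.3 kg, between the rails, nose in the fork: steel tongue (x -30 to 20 mm, 26 wide, 34 high) with a 19 mm cross hole; black ribbed rubber pad (30 wide, 33 high) ending in a flat steel face at x -90.5. Origin: on its underside (z 12) below the hole; x along it into the fork. Home: tongue touches the web, origin at bracket x 0.
- pin: Loose headless steel pin, 16 mm diameter, 74 mm long, 0.11 kg, lying in the V cradle, axis at z 29 mm. Origin: middle of its axis; y along it, flat red end at y 37 mm, tapered tip (last 12 mm, down to 8 mm diameter) at y -37 towards the fork; may roll. Flush: origin at bracket y -8.5, the tip sticking out of the far cheek.
- keeper (a joint): Angle of the yellow keeper bar: 0 down flat across the cradle, 6 mm outside the left cheek; 1.57 upright; 2.0 fully open, leaning to the bracket's -x. Hinge axis along the bracket's y at x -36, y 43, z 33 mm; from upright towards 0 it falls by its weight. It cannot lie flat while the pin is still under it.
- keeper_tip (a point): Middle of the free end of the yellow keeper bar (16 mm wide along y, 12 mm thick), 48 mm from its hinge axis. When shut it is at x 12, y 43, z 33 mm in the bracket's frame.
- red_cup: Red cup, 57 mm diameter, 50 mm high, bystander to leave alone. Origin: centre of its underside.
- piston: Light grey piston, 48 mm diameter, 46 mm high, bystander to leave alone. Origin: centre of its underside.
- tape_roll: Black roll of tape lying flat, 105 mm diameter, 19 mm high, bystander to leave alone. Origin: centre of its underside.

How it is judged:
By the outcome, as a careful person would: the job done as asked, in the order asked, and still so for the second after the job is handed in, with the robot touching nothing.
It also fails if it takes over 54 s, if anything falls off the work surface, if the arm or the gripper's body presses on something with over 40 N, if the wrist force passes 120 N, or if a joint passes its speed limit or range.

## Working session

There is one attempt and no reset: what is moved stays moved. The work goes in short steps, Python scripts to look and compute and a tool call to move; the robot and the scene stay as the last step left them, time stands still between calls to the robot, and variables do not carry over. Pictures are saved under pics/ and viewed, at most 10 in all, crops included, and the job is handed in when it is done.

Besides the shell and the picture viewer there is one more tool, called in YAML: its name, and indented under it one key for each argument. servo_tool: Moves the arm, as the interface text tells. Shift numbers are shares of 75 cm and turn numbers shares of 360 degrees, none past 1 either way. Its arguments: {"type":"object","properties":{"xyz":{"type":"array","items":{"type":"array","items":{"type":"number","minimum":-1,"maximum":1}}},"rotation":{"type":"array","items":{"type":"array","items":{"type":"number","minimum":-1,"maximum":1}}},"fingers":{"type":"array","items":{"type":"number"}},"newtons":{"type":"number"}},"required":["xyz","rotation","fingers"]}

```bash
mkdir -p pics
cat > h.py <<'E'
import numpy as np, cv2
from scipy.spatial.transform import Rotation as R
from bench import read_state, vision, finish_job, finder
def T_wc(name, st=None):
    i=vision.camera_info(name)
    if name=="wrist":
        st=st or read_state(); w,x,y,z=st["tcp_rot"]
        T=np.eye(4);T[:3,:3]=R.from_quat([x,y,z,w]).as_matrix();T[:3,3]=st["position"]
        return T@np.array(i["hand_eye"])
    T=np.eye(4);T[:3,:3]=R.from_rotvec(np.ravel(i["rvec"])).as_matrix();T[:3,3]=np.ravel(i["tvec"])
    return np.linalg.inv(T)
def find(cam,t,T,f="place_of"):
    return [(round(d["conf"],2),(T@np.r_[d["position"],1])[:3].round(4)) for d in getattr(finder,f)(cam,t)[:2]]
def proj(cam,P,T):
    i=vision.camera_info(cam);C=np.linalg.inv(T);p=C[:3,:3]@np.asarray(P,float).T+C[:3,3:];s=p[:2]/p[2]
    s=s*(1+i["k1"]*(s**2).sum(0));K=np.array(i["K"]);return (K[:2,:2]@s+K[:2,2:]).T
E
python3 - <<'E'
from h import *
s=read_state();print(s["clock"],s["position"],s["tcp_rot"])
for c in("scene","top"):
    T=T_wc(c);cv2.imwrite(f"pics/{c}0.png",vision.camera(c))
    print(c,"cam at",T[:3,3].round(3))
    for t in["bracket","bore","cradle_end","footrest","pin","keeper_tip","red_cup","piston","tape_roll"]:
        print(t,find(c,t,T))
E
```

```text
0.0 [0.2216309  0.58386461 0.23056714] [-1.11250799e-04  1.80383623e-01  9.83596092e-01 -6.81428060e-04]
scene cam at [ 0.099 -0.643  0.894]
bracket [(0.64, array([ 0.5431, -0.114 ,  0.0021]))]
bore [(0.65, array([ 0.5456, -0.0815,  0.0313]))]
cradle_end [(0.59, array([0.5268, 0.0097, 0.0256]))]
footrest [(0.97, array([ 0.5273, -0.1176,  0.0142]))]
pin [(0.71, array([ 0.3969,  0.4385, -0.0017])), (0.54, array([ 0.5386, -0.0341,  0.0307]))]
keeper_tip [(0.39, array([ 0.4968, -0.0767,  0.0807]))]
red_cup [(0.65, array([0.5006, 0.3219, 0.003 ]))]
piston [(0.54, array([3.976e-01, 4.397e-01, 3.000e-04]))]
tape_roll [(0.86, array([ 0.4157, -0.2973, -0.0011]))]
top cam at [0.391 0.086 1.256]
bracket [(0.71, array([ 0.5497, -0.1123, -0.0051]))]
bore [(0.98, array([ 0.5404, -0.0863,  0.0326]))]
cradle_end [(0.61, array([0.5279, 0.0085, 0.0318]))]
footrest [(0.68, array([ 0.5263, -0.1123,  0.0135]))]
pin []
keeper_tip [(0.59, array([ 0.4939, -0.0714,  0.0782]))]
red_cup [(0.83, array([0.4949, 0.3258, 0.0029]))]
piston [(0.71, array([0.3955, 0.447 , 0.0028])), (0.43, array([ 0.5405, -0.0815,  0.0305]))]
tape_roll [(0.76, array([ 0.415 , -0.2952,  0.0017]))]
```

```bash
python3 -c "
import cv2,numpy as np
a=[cv2.imread(f'pics/{c}0.png') for c in('scene','top')]
cv2.imwrite('pics/both.png',cv2.resize(np.vstack(a),(400*1,600)) if 0 else a[1])"
```

```text
(no output)
```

View pics/top0.png

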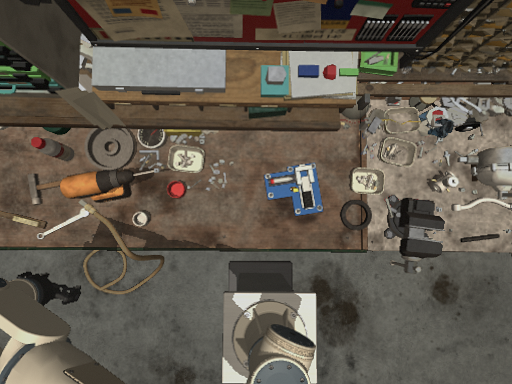

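View pics/scene0.png

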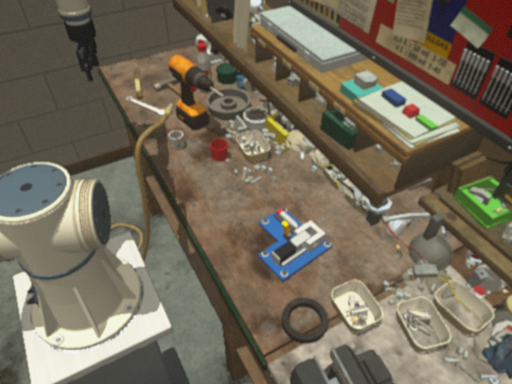

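The top view shows the blue bracket at about (293,188): the pin cradle runs left with the red pin end at (275,180), and the footrest points down toward the robot. The scene view agrees, with the keeper standing upright at (285,225). The network positions match both pictures, giving a bracket origin near (0.546, -0.113) and a yaw of about 9.5°.

```bash
python3 -c "
from h import *
print(np.array(vision.camera_info('wrist')['hand_eye']).round(3)); print(vision.camera_info('wrist')['K'])"
```

```text
[[-0.    -0.959 -0.282  0.073]
 [ 1.    -0.     0.     0.   ]
 [-0.    -0.282  0.959 -0.143]
 [ 0.     0.     0.     1.   ]]
[[304.05962754   0.         253.68994137]
 [  0.         304.05962754 189.9823416 ]
 [  0.           0.           1.        ]]
```

servo_tool:
  xyz:
    - [0.0238,-0.0544,-0.0025]
    - [0.0238,-0.0544,-0.0025]
    - [0.0238,-0.0544,-0.0025]
    - [0.0238,-0.0544,-0.0025]
    - [0.0238,-0.0544,-0.0025]
    - [0.0238,-0.0544,-0.0025]
    - [0.0238,-0.0544,-0.0025]
    - [0.0238,-0.0544,-0.0025]
    - [0.0238,-0.0544,-0.0025]
    - [0.0238,-0.0544,-0.0025]
    - [0.0238,-0.0544,-0.0025]
    - [0.0238,-0.0544,-0.0025]
    - [0.0238,-0.0544,-0.0025]
    - [0.0238,-0.0544,-0.0025]
    - [0.0238,-0.0544,-0.0025]
    - [0.0238,-0.0544,-0.0025]
    - [0,0,0]
    - [0,0,0]
  rotation:
    - [0,0,-0.0104]
    - [0,0,-0.0104]
    - [0,0,-0.0104]
    - [0,0,-0.0104]
    - [0,0,-0.0104]
    - [0,0,-0.0104]
    - [0,0,-0.0104]
    - [0,0,-0.0104]
    - [0,0,-0.0104]
    - [0,0,-0.0104]
    - [0,0,-0.0104]
    - [0,0,-0.0104]
    - [0,0,-0.0104]
    - [0,0,-0.0104]
    - [0,0,-0.0104]
    - [0,0,-0.0104]
    - [0,0,0]
    - [0,0,0]
  fingers: [1,1,1,1,1,1,1,1,1,1,1,1,1,1,1,1,1,1]

```text
clock: 3.25
position: [0.507, -0.0683, 0.2011]
tcp_rot: [-0.0, 0.647, 0.762, -0.0]
ft_force: [0.3, 0.6, -0.2]
gripper_width: -0.0
finger_force: 0.0
```

Run:
```python
from h import *
s=read_state();T=T_wc("wrist",s);cv2.imwrite("pics/w1.png",vision.camera("wrist"))
print(s["clock"],s["position"],s["tcp_rot"],s["gripper_width"],s["ft_force"])
for t in["bracket","bore","cradle_end","footrest","pin","keeper_tip"]: print(t,find("wrist",t,T))
```

```text
3.25 [ 0.50696366 -0.06830017  0.20110914] [-4.06020713e-04  6.47499268e-01  7.62065959e-01 -8.15879324e-05] -1.5666859073489383e-05 [ 0.31465543  0.60457061 -0.17516434]
bracket [(0.75, array([ 5.453e-01, -1.119e-01, -4.000e-04]))]
bore [(0.67, array([ 0.546 , -0.0868,  0.031 ]))]
cradle_end [(0.71, array([0.5266, 0.0053, 0.0296])), (0.31, array([ 0.5467, -0.0826,  0.0292]))]
footrest [(0.63, array([ 0.5266, -0.113 ,  0.009 ]))]
pin [(0.87, array([ 0.5356, -0.0379,  0.0291]))]
keeper_tip [(0.79, array([ 0.4927, -0.0797,  0.0824]))]
```

View pics/w1.png

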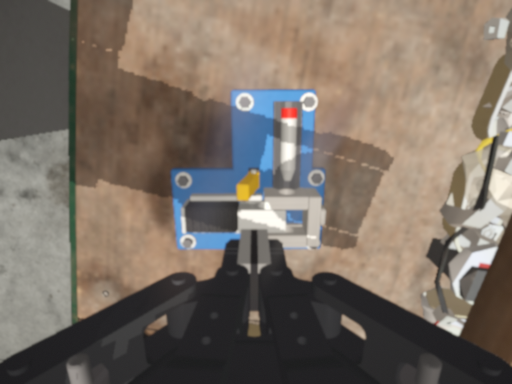

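The wrist view shows the bracket with the pin's red end at (289,110) and the keeper upright at (247,185). The footrest pad is at (213,215), with the tongue not yet home (gap at (294,217)). I'll refine the bracket pose by fitting the blue plate outline.

```bash
cat >> h.py <<'E'
def fitbr(im,T,x0=(.545,-.113,.165),cam="wrist"):
    from scipy.optimize import minimize
    hsv=cv2.cvtColor(im,cv2.COLOR_BGR2HSV);m=cv2.inRange(hsv,(98,120,60),(118,255,255))
    q=proj(cam,[[x0[0],x0[1],.02]],T)[0];r=np.zeros_like(m);cv2.circle(r,tuple(int(v) for v in q),150,255,-1)
    m=cv2.morphologyEx(m&r,cv2.MORPH_OPEN,np.ones((3,3)))
    n,l,st,_=cv2.connectedComponentsWithStats(m);pts=np.argwhere(np.isin(l,[i for i in range(1,n) if st[i,4]>60]))[:,::-1].astype(np.float32)
    A=cv2.convexHull(pts)
    P=np.array([[-130,-50],[45,-50],[45,50],[30,135],[-60,135],[-130,50]])/1e3
    P=np.vstack([np.c_[P,0*P[:,0]+z] for z in(0,.012)])
    def cost(v):
        B=cv2.convexHull(proj(cam,b2w(P,v),T).astype(np.float32))
        I=cv2.intersectConvexConvex(A,B)[0];return cv2.contourArea(A)+cv2.contourArea(B)-2*I
    r=minimize(cost,x0,method="Nelder-Mead",options=dict(initial_simplex=[x0]+[np.add(x0,d) for d in((.008,0,0),(0,.008,0),(0,0,.05))],xatol=1e-5))
    return r.x,r.fun,cv2.contourArea(A)
def b2w(P,v):
    P=np.atleast_2d(P);c,s=np.cos(v[2]),np.sin(v[2]);return np.c_[P[:,0]*c-P[:,1]*s+v[0],P[:,0]*s+P[:,1]*c+v[1],P[:,2]]
def w2b(p,v):
    c,s=np.cos(v[2]),np.sin(v[2]);d=np.subtract(p[:2],v[:2]);return np.array([c*d[0]+s*d[1],-s*d[0]+c*d[1]])*1e3
E
python3 - <<'E'
from h import *
T=T_wc("wrist");im=cv2.imread("pics/w1.png");v,f,a=fitbr(im,T);print(v,f,a)
for n,p in dict(bore=(.546,-.0868),ce=(.5266,.0053),foot=(.5266,-.113),pin=(.5356,-.0379),kt=(.4927,-.0797)).items():print(n,w2b(p,v).round(1))
# draw
L=[[-130,-50,12],[45,-50,12],[45,50,12],[30,50,12],[30,135,12],[-60,135,12],[-60,50,12],[-130,50,12]]
F=[[-25,28.5,48],[20,28.5,48],[20,-28.5,48],[-25,-28.5,48]]
C=[[-14,28.5,26],[-14,123,26],[14,123,26],[14,28.5,26]]
b=cv2.resize(im,None,fx=3,fy=3,interpolation=cv2.INTER_CUBIC)
for Q,c in((L,(0,255,255)),(F,(0,255,0)),(C,(255,0,255))):
    cv2.polylines(b,[(proj("wrist",b2w(np.array(Q)/1e3,v),T)*3).astype(int)],True,c,1)
cv2.imwrite("pics/w1o.png",b[240:790,450:1050])
E
```

```text
[ 0.55064672 -0.11239254  0.24060746] 8103.537175448844 13574.5
bore [ 1.6 26. ]
ce [  4.7 120. ]
foot [-23.5   5.1]
pin [ 3.1 75.9]
kt [-48.5  45.6]
```

View pics/w1o.png

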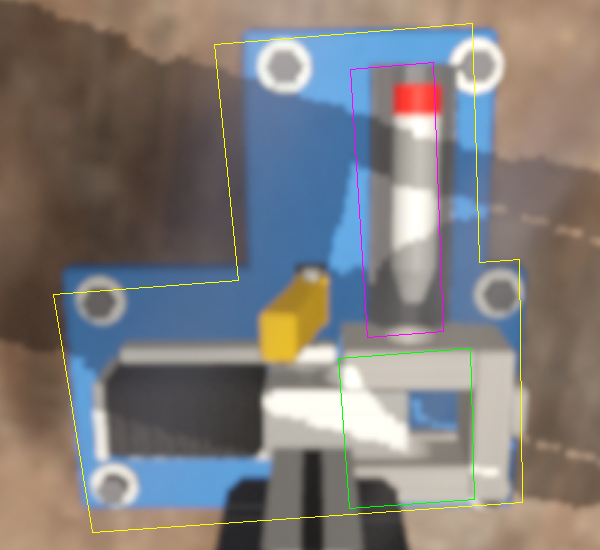

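The overlay is off because the hull fit was thrown by shadow. The plate corners are clearly visible in the crop, at (245,31), (497,31), (245,268), (62,268) and (78,507), as are the cradle corners at (372,66) and (456,66). I'll fit to those instead.

Run:
```python
from h import *
from scipy.optimize import least_squares
T=T_wc("wrist")
px=np.array([[245,31],[497,31],[245,268],[62,268],[78,507],[372,66],[456,66],[342,327]])/3+[150,80]
B=np.array([[-60,135,12],[30,135,12],[-60,50,12],[-130,50,12],[-130,-50,12],[-14,123,26],[14,123,26],[-25,28.5,48]])/1e3
r=least_squares(lambda v:(proj("wrist",b2w(B,v),T)-px).ravel(),(.545,-.113,.165),x_scale=.01,loss="soft_l1",f_scale=1)
v=r.x;print(v,np.degrees(v[2]));print((proj("wrist",b2w(B,v),T)-px).round(1).tolist())
np.save("v.npy",v)
for n,p in dict(bore=(.546,-.0868),ce=(.5266,.0053),foot=(.5266,-.113),pin=(.5356,-.0379),kt=(.4927,-.0797)).items():print(n,w2b(p,v).round(1))
# pixel -> bracket at height
def un(c,z):
    f=lambda q:(proj("wrist",[[q[0],q[1],z]],T)[0]-(np.array(c)/3+[150,80]))
    return w2b(least_squares(f,(.54,-.05),x_scale=.01).x,v).round(1)
print("red end top",un((417,85),.037),"red edges",un((395,100),.029),un((441,100),.029),"pad face",un((97,415),.045),un((107,380),.045))
s=read_state();w,x,y,z=s["tcp_rot"];M=R.from_quat([x,y,z,w]).as_matrix();print("tool y deg",np.degrees(np.arctan2(M[1,1],M[0,1])))
for n,b in dict(foot=(-135,0,32),pinstart=(0,140,30),flush=(0,39.5,30),keep=(-75,43,70)).items():print(n,b2w(np.array(b)/1e3,v).round(4))
```

```text
[ 0.54953862 -0.11266597  0.16315288] 9.347971392798692
[[-1.6, -0.6], [0.7, -0.5], [0.0, 0.1], [-1.4, 0.2], [-0.2, 1.1], [1.0, -0.3], [0.7, -0.3], [-0.1, 8.7]]
bore [ 0.7 26.1]
ce [ -3.5 120.1]
foot [-22.7   3.4]
pin [-1.6 76. ]
kt [-50.7  41.8]
red end top [ -0.9 116.7] red edges [ -7.2 111.6] [  8.3 111.7] pad face [-110.8    4.6] [-106.5   17.6]
tool y deg 9.372102530561593
foot [[ 0.4163 -0.1346  0.032 ]]
pinstart [[0.5268 0.0255 0.03  ]]
flush [[ 0.5431 -0.0737  0.03  ]]
keep [[ 0.4686 -0.0824  0.07  ]]
```

servo_tool:
  xyz:
    - [-0.0269,-0.0176,-0.0451]
    - [-0.0269,-0.0176,-0.0451]
    - [-0.0269,-0.0176,-0.0451]
    - [-0.0269,-0.0176,-0.0451]
    - [-0.0269,-0.0176,-0.0451]
    - [0,0,0]
    - [0.0105,0.0017,0]
    - [0.0105,0.0017,0]
    - [0.0053,0.0009,0]
    - [0.0053,0.0009,0]
    - [0.0053,0.0009,0]
    - [0,0,0]
  rotation:
    - [0,0,0]
    - [0,0,0]
    - [0,0,0]
    - [0,0,0]
    - [0,0,0]
    - [0,0,0]
    - [0,0,0]
    - [0,0,0]
    - [0,0,0]
    - [0,0,0]
    - [0,0,0]
    - [0,0,0]
  fingers: [1,1,1,1,1,1,1,1,1,1,1,1]

```text
clock: 5.1
position: [0.4315, -0.13, 0.0328]
tcp_rot: [-0.002, 0.647, 0.763, -0.002]
ft_force: [-16.0, -8.9, 20.9]
gripper_width: 0.0001
finger_force: 12.1
```

Run:
```python
from h import *
s=read_state();T=T_wc("wrist",s);im=vision.camera("wrist");i2=vision.camera("scene")
print(s["ft_force"],s["position"],s["wrist_torque"]);v=np.array([.549,-.111,.163]);print(w2b(s["position"],v))
print([ (a,w2b(b,v),b) for a,b in find("wrist","footrest",T)],[ (a,w2b(b,v)) for a,b in find("scene","footrest",T_wc("scene"))])
q=proj("scene",[[.5,-.12,.03]],T_wc("scene"))[0].astype(int);print(q)
c=cv2.resize(i2[q[1]-50:q[1]+50,q[0]-65:q[0]+65],(520,400))
cv2.imwrite("pics/p2.png",np.hstack([c,im[:,130:410]][:1]) );cv2.imwrite("pics/p2.png",np.hstack([c[:384,:500],im[:,110:400]]))
```

```text
[-15.97059052  -8.87544079  20.94232831] [ 0.43153285 -0.13003944  0.03278114] [-1.54643134  2.43305684 -0.10087557]
[-118.99981326    0.27539682]
[] [(0.81, array([-19.66345113,   0.59890705])), (0.46, array([ 3.81736881, 74.97431357]))]
[293 245]
```

View pics/p2.png

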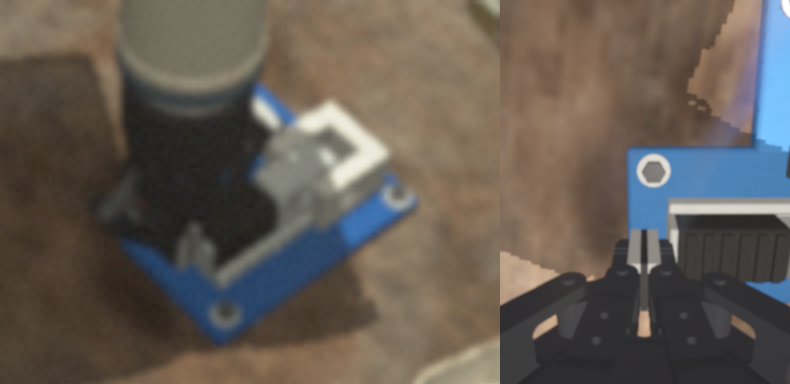

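The crop shows the fingers at the footrest face. Closed in this orientation, the wide knuckles above the pads are bearing on the footrest's top edge, which explains the upward force. I'll back off, turn 90° and push with the slim pad sides.

servo_tool:
  xyz:
    - [-0.0132,-0.0022,0]
    - [-0.0132,-0.0022,0]
    - [0,0,0]
    - [0,0,0]
    - [0,0,0]
    - [0,0,0]
    - [0,0,0]
    - [0,0,0]
    - [0,0,0]
    - [0,0,0]
    - [0,0,0]
    - [0.0105,0.0017,0]
    - [0.0053,0.0009,0]
    - [0.0053,0.0009,0]
    - [0.0053,0.0009,0]
    - [0.0053,0.0009,0]
    - [0,0,0]
  rotation:
    - [0,0,0]
    - [0,0,0.025]
    - [0,0,0.025]
    - [0,0,0.025]
    - [0,0,0.025]
    - [0,0,0.025]
    - [0,0,0.025]
    - [0,0,0.025]
    - [0,0,0.025]
    - [0,0,0.025]
    - [0,0,0.025]
    - [0,0,0]
    - [0,0,0]
    - [0,0,0]
    - [0,0,0]
    - [0,0,0]
    - [0,0,0]
  fingers: [1,1,1,1,1,1,1,1,1,1,1,1,1,1,1,1,1]

```text
clock: 7.42
position: [0.4379, -0.1291, 0.032]
tcp_rot: [-0.0, -0.081, 0.997, 0.0]
ft_force: [-2.4, 0.5, 0.0]
gripper_width: 0.0
finger_force: 0.9
```

servo_tool:
  xyz:
    - [0.0053,0.0009,0]
    - [0.0053,0.0009,0]
    - [0.0026,0.0004,0]
    - [0.0013,0.0002,0]
    - [0,0,0]
  rotation:
    - [0,0,0]
    - [0,0,0]
    - [0,0,0]
    - [0,0,0]
    - [0,0,0]
  fingers: [1,1,1,1,1]

```text
clock: 8.05
position: [0.4492, -0.1274, 0.0322]
tcp_rot: [0.0, -0.081, 0.997, -0.0]
ft_force: [-1.7, 1.1, -0.0]
gripper_width: -0.0
finger_force: 0.8
```

servo_tool:
  xyz:
    - [0.0026,0.0004,0]
    - [0.0026,0.0004,0]
    - [0.0013,0.0002,0]
    - [0,0,0]
  rotation:
    - [0,0,0]
    - [0,0,0]
    - [0,0,0]
    - [0,0,0]
  fingers: [1,1,1,1]

```text
clock: 8.55
position: [0.4497, -0.1267, 0.0317]
tcp_rot: [-0.004, -0.082, 0.997, 0.001]
ft_force: [-16.7, -6.8, 12.2]
gripper_width: 0.0001
finger_force: 8.8
```

servo_tool:
  xyz:
    - [-0.0132,-0.0022,0]
    - [-0.0132,-0.0022,0.02]
    - [0.01,0.0,0.08]
    - [0.01,0,0.06]
    - [0,0,0.05]
    - [0,0,0]
  rotation:
    - [0,0,0]
    - [0,0,0]
    - [0,0,0]
    - [0,0,0]
    - [0,0,0]
    - [0,0,0]
  fingers: [1,1,1,1,1,1]

```text
clock: 9.3
position: [0.4517, -0.1306, 0.1927]
tcp_rot: [0.004, -0.081, 0.997, -0.001]
ft_force: [-0.2, 0.7, -0.7]
gripper_width: 0.0001
finger_force: 0.0
```

Run:
```python
from h import *
s=read_state();T=T_wc("wrist",s);im=vision.camera("wrist")
v=np.array([.549,-.111,.163]);print(s["position"],s["ft_force"],s["clock"])
for t in["bracket","bore","cradle_end","footrest","pin","keeper_tip"]: print(t,[ (a,w2b(b,v),b[2]) for a,b in find("wrist",t,T)])
cv2.imwrite("pics/w3.png",cv2.resize(im,(768,576),interpolation=cv2.INTER_CUBIC))
```

```text
[ 0.45165688 -0.13057879  0.19271584] [-0.1593261   0.65507108 -0.74195492] 9.3
bracket []
bore [(0.77, array([3.48321011e-03, 2.89836159e+01]), np.float64(0.0275))]
cradle_end [(0.71, array([ -2.12967803, 118.92192595]), np.float64(0.0316)), (0.64, array([ 1.97958696, 27.44250782]), np.float64(0.032))]
footrest []
pin []
keeper_tip [(0.74, array([-51.29625095,  39.95390643]), np.float64(0.0833))]
```

View pics/w3.png

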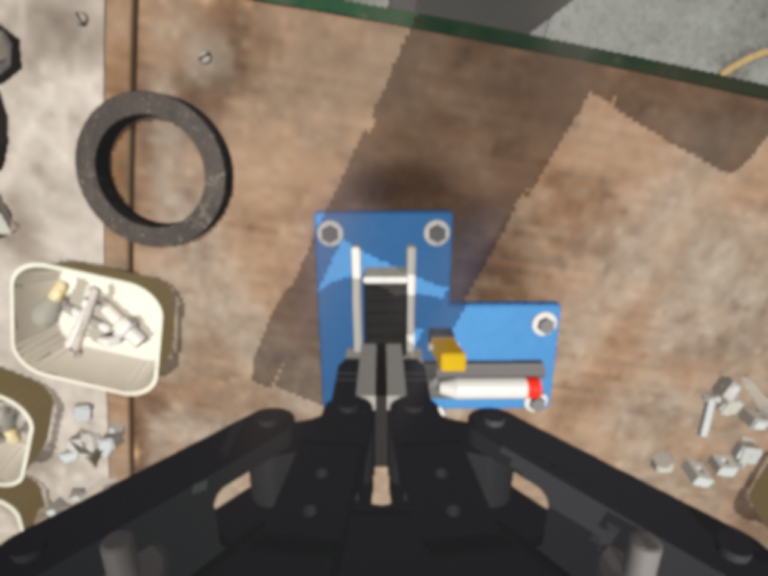

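The footrest face at (388,281) now sits well inside the rail ends at (357,247), which fits it being home. I'll measure that, then work out the pin approach.

Run:
```python
from h import *
from scipy.optimize import least_squares
T=T_wc("wrist");v=np.array([.549,-.111,.163])
def un(c,z):
    f=lambda q:(proj("wrist",[[q[0],q[1],z]],T)[0]-(np.array(c)/1.5))
    return w2b(least_squares(f,(.54,-.05),x_scale=.01).x,v).round(1)
print("face",un((388,281),.045),un((388,285),.045),un((388,272),.045),"rail",un((357,247),.024),un((411,245),.024))
print("red",un((543,388),.029),"red y edges",un((535,377),.029),un((535,400),.029),"plate corner",un((316,212),.012),un((559,303),.012),un((452,303),.012))
s=read_state();print(s["position"],s["joint_positions"])
for b in((0,145,30),(0,128.5,30),(0,39.5,30)):print(b2w(np.array(b)/1e3,v))
```

```text
face [-93.7   3.7] [-91.    3.7] [-99.8   3.7] rail [-112.   -17.3] [-113.4   19.7]
red [ -6.1 119.9] red y edges [-15.3 113. ] [  3.9 114.9] plate corner [-134.5  -46.1] [-67.2 131.5] [-67.4  51.7]
[ 0.44853022 -0.12981508  0.1885911 ] [-2.84964712e-01  1.58193906e-01  2.00285797e+00  4.41224098e-05
  9.82478190e-01 -2.01818454e+00]
[[0.52546952 0.03207801 0.03      ]]
[[0.52814713 0.01579672 0.03      ]]
[[ 0.54258997 -0.07202358  0.03      ]]
```

servo_tool:
  xyz:
    - [0.011,0.0213,-0.005]
    - [0.011,0.0213,-0.005]
    - [0.011,0.0213,-0.005]
    - [0.011,0.0213,-0.005]
    - [0.011,0.0213,-0.005]
    - [0.011,0.0213,-0.005]
    - [0.011,0.0213,-0.005]
    - [0.011,0.0213,-0.005]
    - [0.011,0.0213,-0.005]
    - [0.011,0.0213,-0.005]
    - [0,0,-0.0544]
    - [0,0,-0.0544]
    - [0,0,-0.0444]
    - [0,0,0]
    - [0,0,0]
  rotation:
    - [0,0,-0.025]
    - [0,0,-0.025]
    - [0,0,-0.025]
    - [0,0,-0.025]
    - [0,0,-0.025]
    - [0,0,-0.025]
    - [0,0,-0.025]
    - [0,0,-0.025]
    - [0,0,-0.025]
    - [0,0,-0.025]
    - [0,0,0]
    - [0,0,0]
    - [0,0,0]
    - [0,0,0]
    - [0,0,0]
  fingers: [1,1,1,1,1,1,1,1,1,1,1,1,1,1,1]

```text
clock: 11.52
position: [0.5321, 0.0298, 0.0378]
tcp_rot: [0.0, 0.647, 0.762, 0.0]
ft_force: [0.2, -0.1, 0.2]
gripper_width: 0.0001
finger_force: 0.0
```

servo_tool:
  xyz:
    - [0,0,-0.0117]
    - [0,0,0]
    - [0.0022,-0.0132,0]
    - [0.0011,-0.0066,0]
    - [0.0011,-0.0066,0]
    - [0.0011,-0.0066,0]
    - [0.0011,-0.0066,0]
    - [0.0011,-0.0066,0]
    - [0.0011,-0.0066,0]
    - [0.0011,-0.0066,0]
  rotation:
    - [0,0,0]
    - [0,0,0]
    - [0,0,0]
    - [0,0,0]
    - [0,0,0]
    - [0,0,0]
    - [0,0,0]
    - [0,0,0]
    - [0,0,0]
    - [0,0,0]
  fingers: [1,1,1,1,1,1,1,1,1,1]

```text
clock: 12.78
position: [0.5392, -0.0151, 0.0285]
tcp_rot: [0.0, 0.647, 0.762, 0.0]
ft_force: [0.1, 2.4, 0.7]
gripper_width: 0.0
finger_force: 1.0
```

servo_tool:
  xyz:
    - [0.0011,-0.0066,0]
    - [0.0011,-0.0066,0]
    - [0.0011,-0.0066,0]
    - [0.0011,-0.0066,0]
    - [0,0,0]
  rotation:
    - [0,0,0]
    - [0,0,0]
    - [0,0,0]
    - [0,0,0]
    - [0,0,0]
  fingers: [1,1,1,1,1]

```text
clock: 13.4
position: [0.5421, -0.0351, 0.0283]
tcp_rot: [-0.0, 0.647, 0.762, -0.0]
ft_force: [0.1, -0.5, 0.8]
gripper_width: -0.0003
finger_force: 0.0
```

servo_tool:
  xyz:
    - [0.0011,-0.0066,0]
    - [0.0011,-0.0066,0]
    - [0.0011,-0.0066,0]
    - [0,0,0]
  rotation:
    - [0,0,0]
    - [0,0,0]
    - [0,0,0]
    - [0,0,0]
  fingers: [1,1,1,1]

```text
clock: 13.9
position: [0.5449, -0.0499, 0.0284]
tcp_rot: [0.0, 0.648, 0.762, -0.0]
ft_force: [0.5, 0.5, 0.2]
gripper_width: -0.0
finger_force: 0.0
```

servo_tool:
  xyz:
    - [0.0011,-0.0066,0]
    - [0.0011,-0.0066,0]
    - [0.0009,-0.0053,0]
    - [0,0,0]
  rotation:
    - [0,0,0]
    - [0,0,0]
    - [0,0,0]
    - [0,0,0]
  fingers: [1,1,1,1]

```text
clock: 14.4
position: [0.5473, -0.0637, 0.0285]
tcp_rot: [0.0, 0.648, 0.762, 0.0]
ft_force: [-0.5, 0.2, -1.4]
gripper_width: -0.0001
finger_force: 0.0
```

servo_tool:
  xyz:
    - [0.0004,-0.0026,0]
    - [0.0004,-0.0026,0]
    - [0.0002,-0.0013,0]
    - [0,0,0]
  rotation:
    - [0,0,0]
    - [0,0,0]
    - [0,0,0]
    - [0,0,0]
  fingers: [1,1,1,1]

```text
clock: 14.9
position: [0.5479, -0.0682, 0.0285]
tcp_rot: [0.0, 0.647, 0.762, -0.0]
ft_force: [0.0, -0.4, 0.2]
gripper_width: 0.0001
finger_force: 0.0
```

servo_tool:
  xyz:
    - [0.0002,-0.0013,0]
    - [0.0002,-0.0013,0]
    - [0.0002,-0.0013,0]
    - [0,0,0]
  rotation:
    - [0,0,0]
    - [0,0,0]
    - [0,0,0]
    - [0,0,0]
  fingers: [1,1,1,1]

```text
clock: 15.4
position: [0.5484, -0.0712, 0.0285]
tcp_rot: [0.0, 0.647, 0.762, -0.0]
ft_force: [0.9, -0.2, -1.5]
gripper_width: 0.0002
finger_force: 0.0
```

servo_tool:
  xyz:
    - [0.0002,-0.0013,0]
    - [0.0002,-0.0013,0]
    - [0.0002,-0.0013,0]
    - [0,0,0]
  rotation:
    - [0,0,0]
    - [0,0,0]
    - [0,0,0]
    - [0,0,0]
  fingers: [1,1,1,1]

```text
clock: 15.9
position: [0.5486, -0.073, 0.0285]
tcp_rot: [-0.001, 0.648, 0.762, 0.0]
ft_force: [0.0, 8.6, 1.5]
gripper_width: 0.0
finger_force: 4.0
```

Run:
```python
from h import *
s=read_state();T=T_wc("wrist",s);im=vision.camera("wrist")
v=np.array([.549,-.111,.163]);print(s["position"],s["ft_force"],w2b(s["position"],v))
for t in["pin","keeper_tip","cradle_end"]: print(t,[ (a,w2b(b,v),b[2]) for a,b in find("wrist",t,T)])
cv2.imwrite("pics/w4.png",cv2.resize(im,(768,576),interpolation=cv2.INTER_CUBIC))
```

```text
[ 0.54863168 -0.07303755  0.02849182] [2.59431183e-03 8.57587437e+00 1.54130348e+00] [ 5.79707632 37.51902146]
pin []
keeper_tip [(0.76, array([-51.29363697,  38.73735673]), np.float64(0.0807))]
cradle_end [(0.81, array([ -1.03641672, 115.09376977]), np.float64(0.0322))]
```

View pics/w4.png

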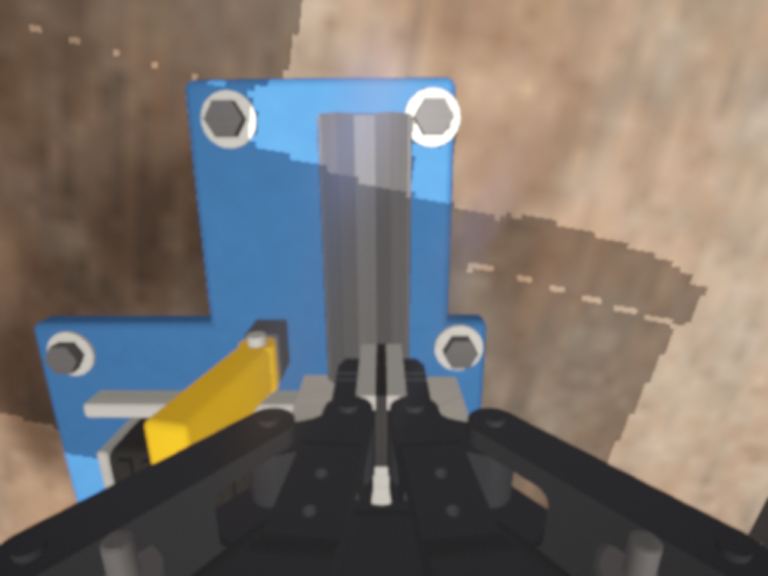

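The cradle is now empty and the fingers are against the left cheek at about (375,375), with an 8.6 N reaction where flush is expected. The keeper is still open at (210,400). I'll press a touch more, then retreat and check.

servo_tool:
  xyz:
    - [0.0002,-0.0013,0]
    - [0,0,0]
  rotation:
    - [0,0,0]
    - [0,0,0]
  fingers: [1,1]

```text
clock: 16.35
position: [0.5486, -0.0731, 0.0285]
tcp_rot: [-0.001, 0.648, 0.762, 0.001]
ft_force: [-0.2, 14.6, 3.0]
gripper_width: -0.0001
finger_force: 7.1
```

servo_tool:
  xyz:
    - [-0.0035,0.0215,0]
    - [-0.007,0.043,0]
    - [-0.0035,0.0215,0.04]
    - [0,0,0.06]
    - [0,0,0.06]
    - [0,0,0]
    - [0,0,0]
  rotation:
    - [0,0,0]
    - [0,0,0]
    - [0,0,0]
    - [0,0,0]
    - [0,0,0]
    - [0,0,0]
    - [0,0,0]
  fingers: [1,1,1,1,1,1,1]

```text
clock: 17.23
position: [0.538, -0.0103, 0.1481]
tcp_rot: [0.0, 0.647, 0.762, -0.0]
ft_force: [-0.3, -0.3, -1.1]
gripper_width: -0.0002
finger_force: 0.0
```

Run:
```python
from h import *
s=read_state();T=T_wc("wrist",s);im=vision.camera("wrist")
v=np.array([.549,-.111,.163]);print(s["position"],s["ft_force"],w2b(s["position"],v))
for t in["pin","keeper_tip","cradle_end","bore","footrest","bracket"]: print(t,[ (a,w2b(b,v),b[2]) for a,b in find("wrist",t,T)])
cv2.imwrite("pics/w5full.png",im)
q=proj("wrist",b2w([[0,.0285,.029]],v),T)[0];print(q)
x,y=q.astype(int);cv2.imwrite("pics/w5.png",cv2.resize(im[max(0,y-65):y+65,max(0,x-90):x+90],(780,563),interpolation=cv2.INTER_CUBIC))
```

```text
[ 0.53801694 -0.01029045  0.14813966] [-0.29748513 -0.30706612 -1.0660963 ] [  5.50558884 101.15695882]
pin []
keeper_tip [(0.94, array([-50.4204875 ,  37.88435614]), np.float64(0.0822))]
cradle_end [(0.96, array([  1.78745966, 116.85891061]), np.float64(0.0308))]
bore []
footrest []
bracket []
[249.17512539 258.08834656]
```

View pics/w5.png

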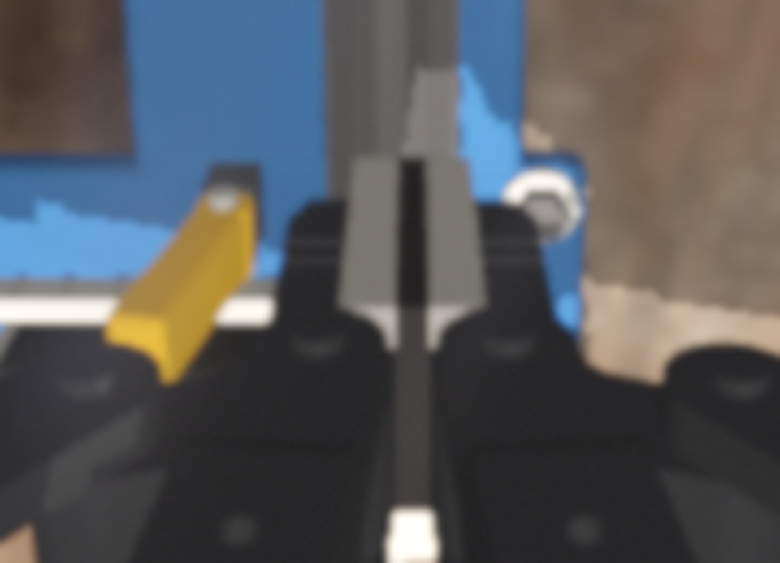

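The closed fingers hide the bore in this view; the keeper is at (190,280). I'll move behind the keeper, where the bore shows from the side.

servo_tool:
  xyz:
    - [-0.0275,-0.0248,0]
    - [-0.0275,-0.0248,0]
    - [-0.0275,-0.0248,0]
    - [-0.0275,-0.0248,0]
    - [0,0,0]
    - [0,0,0]
    - [0,0,0]
  rotation:
    - [0,0,0]
    - [0,0,0]
    - [0,0,0]
    - [0,0,0]
    - [0,0,0]
    - [0,0,0]
    - [0,0,0]
  fingers: [1,1,1,1,1,1,1]

```text
clock: 18.45
position: [0.4567, -0.0845, 0.1485]
tcp_rot: [0.0, 0.647, 0.762, 0.0]
ft_force: [-0.0, -0.7, 0.2]
gripper_width: 0.0004
finger_force: 0.0
```

Run:
```python
from h import *
s=read_state();T=T_wc("wrist",s);im=vision.camera("wrist");i2=vision.camera("scene")
v=np.array([.549,-.111,.163]);print(s["clock"],s["position"],w2b(s["position"],v))
for t in["pin","keeper_tip","bore","footrest"]: print(t,[ (a,w2b(b,v),b[2]) for a,b in find("wrist",t,T)],[ (a,w2b(b,v),b[2]) for a,b in find("scene",t,T_wc("scene"))])
q=proj("wrist",b2w([[0,.0285,.029]],v),T)[0];print(q)
x,y=q.astype(int);a=cv2.resize(im[y-65:y+55,x-65:x+35],(500,600),interpolation=cv2.INTER_CUBIC)
q=proj("scene",b2w([[0,0,.029]],v),T_wc("scene"))[0].astype(int);b=cv2.resize(i2[q[1]-40:q[1]+40,q[0]-20:q[0]+20],(300,600),interpolation=cv2.INTER_CUBIC)
cv2.imwrite("pics/w6.png",np.hstack([a,b]))
```

```text
18.45 [ 0.45668198 -0.08450504  0.1484781 ] [-86.7947581   41.12505995]
pin [] []
keeper_tip [(0.67, array([-49.32537515,  40.84589779]), np.float64(0.0811))] [(0.57, array([-42.87515659,  38.16360763]), np.float64(0.0818)), (0.25, array([ 23.43156703, 433.94959577]), np.float64(0.004))]
bore [(0.67, array([ 1.14020031, 27.88458254]), np.float64(0.0297))] [(0.79, array([ 0.68320467, 26.33824655]), np.float64(0.0292))]
footrest [(0.57, array([0.32194436, 3.19003947]), np.float64(0.0105))] [(0.83, array([-2.26820625, -0.23503276]), np.float64(0.0135))]
[350.22231162 198.62354184]
```

View pics/w6.png

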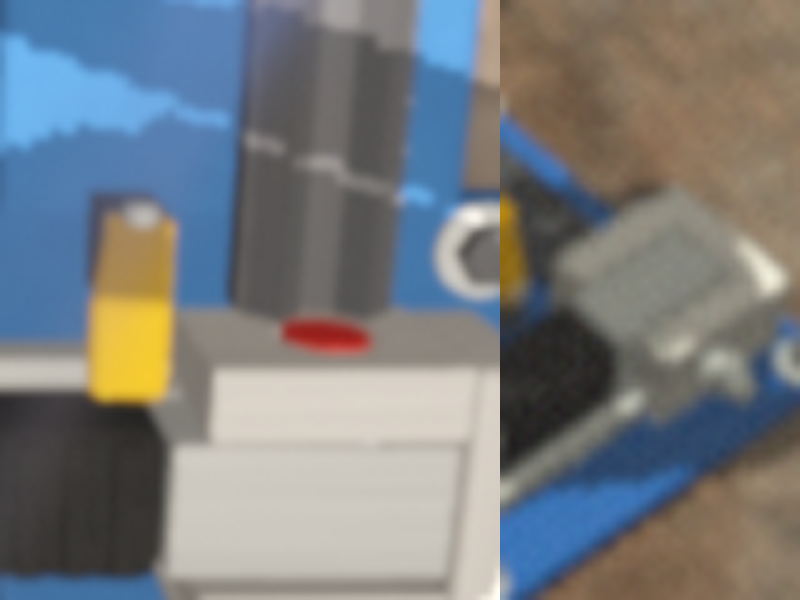

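The red end is flush, showing as a disc in the cheek face at (325,335). The tongue fills the fork up to the web, and the pin tip sticks out of the far cheek at (730,370). Next is the keeper, at (130,320).

servo_tool:
  xyz:
    - [0,0,-0.0537]
    - [0,0,-0.0537]
    - [0,0,0]
    - [0.0066,0.0011,0]
    - [0.0066,0.0011,0]
    - [0.0066,0.0011,0]
    - [0.0066,0.0011,0]
    - [0.0066,0.0011,0]
    - [0.0066,0.0011,0]
    - [0,0,0]
  rotation:
    - [0,0,0]
    - [0,0,0]
    - [0,0,0]
    - [0,0,0]
    - [0,0,0]
    - [0,0,0]
    - [0,0,0]
    - [0,0,0]
    - [0,0,0]
    - [0,0,0]
  fingers: [1,1,1,1,1,1,1,1,1,1]

```text
clock: 20.2
position: [0.4861, -0.0799, 0.0679]
tcp_rot: [0.0, 0.647, 0.762, 0.0]
ft_force: [-0.2, 0.9, -0.2]
gripper_width: 0.0002
finger_force: 0.0
```

servo_tool:
  xyz:
    - [0.0066,0.0011,0]
    - [0.0066,0.0011,0]
    - [0,0,0]
  rotation:
    - [0,0,0]
    - [0,0,0]
    - [0,0,0]
  fingers: [1,1,1]

```text
clock: 20.58
position: [0.4961, -0.0783, 0.068]
tcp_rot: [0.0, 0.647, 0.762, 0.0]
ft_force: [-0.4, -0.4, 0.2]
gripper_width: 0.0002
finger_force: 0.0
```

Run:
```python
from h import *
s=read_state();T=T_wc("wrist",s);im=vision.camera("wrist");vision.camera("scene")
v=np.array([.549,-.111,.163]);print(s["clock"],s["position"],w2b(s["position"],v),s["ft_force"])
for c,TT in(("wrist",T),("scene",T_wc("scene"))):
  for f in("place_of","search_frame"):print(c,f,[ (a,w2b(b,v),b[2]) for a,b in find(c,"keeper_tip",TT,f)])
```

```text
20.575 [ 0.49610187 -0.07830139  0.06797532] [-46.89066003  40.84944656] [-0.4302593  -0.41592343  0.16364156]
wrist place_of [(0.67, array([-30.49608272,  38.25596606]), np.float64(0.0807))]
wrist search_frame [(0.89, array([-33.93553182,  47.53714   ]), np.float64(0.068))]
scene place_of [(0.59, array([-27.66828537,  38.19628234]), np.float64(0.0829))]
scene search_frame [(0.61, array([-35.18301149,  31.324682  ]), np.float64(0.0488)), (0.37, array([-58.98174853,  -9.85917546]), np.float64(0.0125))]
```

servo_tool:
  xyz:
    - [0.0066,0.0011,0]
    - [0.0066,0.0011,0]
    - [0.0066,0.0011,0]
    - [0,0,0]
    - [0,0,0]
  rotation:
    - [0,0,0]
    - [0,0,0]
    - [0,0,0]
    - [0,0,0]
    - [0,0,0]
  fingers: [1,1,1,1,1]

```text
clock: 21.5
position: [0.5102, -0.0758, 0.0678]
tcp_rot: [-0.0, 0.647, 0.762, -0.0]
ft_force: [-0.2, 0.5, -0.1]
gripper_width: -0.0002
finger_force: 0.0
```

```bash
cat > k.py <<'E'
from h import *
s=read_state();T=T_wc("wrist",s);im=vision.camera("wrist");i2=vision.camera("scene")
v=np.array([.549,-.111,.163]);print(s["clock"],s["position"],w2b(s["position"],v),s["ft_force"])
for c,TT in(("wrist",T),("scene",T_wc("scene"))):
  for f in("place_of","search_frame"):print(c,f,[ (a,w2b(b,v),b[2]) for a,b in find(c,"keeper_tip",TT,f)])
E
python3 k.py
```

```text
21.5 [ 0.51023219 -0.0757897   0.06784639] [-32.54003806  41.03478855] [-0.19574211  0.51636554 -0.05640475]
wrist place_of [(0.86, array([-0.67569419, 39.02695783]), np.float64(0.0592))]
wrist search_frame [(0.59, array([-18.20021835,  46.46947441]), np.float64(0.054)), (0.55, array([-22.92243581,  55.96161127]), np.float64(0.0118))]
scene place_of [(0.63, array([ 6.00748721, 42.69098379]), np.float64(0.0534))]
scene search_frame [(0.63, array([-23.62263133,  37.53093776]), np.float64(0.0455))]
```

servo_tool:
  xyz:
    - [0,0,0.016]
    - [0.0182,0.0044,0]
    - [0.0182,0.0044,0]
    - [0,0,0]
  rotation:
    - [0,0,0]
    - [0,0,0]
    - [0,0,0]
    - [0,0,0]
  fingers: [1,1,1,1]

```text
clock: 22.3
position: [0.5394, -0.0689, 0.08]
tcp_rot: [0.0, 0.647, 0.762, 0.0]
ft_force: [0.3, -0.3, -0.2]
gripper_width: 0.0
finger_force: 0.0
```

```bash
python3 k.py
```

```text
22.3 [ 0.53935425 -0.06893141  0.0799604 ] [-2.69103386 43.07626993] [ 0.33974345 -0.27826418 -0.20216164]
wrist place_of [(0.83, array([11.63716102, 39.33289315]), np.float64(0.0337))]
wrist search_frame [(0.91, array([-19.11159566,  42.16025274]), np.float64(0.0394))]
scene place_of [(0.49, array([11.8955007 , 41.51995981]), np.float64(0.0345))]
scene search_frame [(0.65, array([-20.22293593,  39.1000366 ]), np.float64(0.0389))]
```

The keeper fell shut by itself, with its tip at (11.7, ·, 34) mm. I'll retreat and take a last look.

servo_tool:
  xyz:
    - [0,0,0.06]
    - [-0.04,0,0.06]
    - [-0.06,0,0]
    - [-0.03,0,0]
    - [0,0,0]
    - [0,0,0]
    - [0,0,0]
  rotation:
    - [0,0,0]
    - [0,0,0]
    - [0,0,0]
    - [0,0,0]
    - [0,0,0]
    - [0,0,0]
    - [0,0,0]
  fingers: [1,1,1,1,1,1,1]

```text
clock: 23.48
position: [0.4412, -0.0693, 0.1699]
tcp_rot: [0.0, 0.647, 0.762, 0.0]
ft_force: [0.4, -0.3, -1.2]
gripper_width: -0.0003
finger_force: 0.0
```

```bash
cat >> k.py <<'E'
vision.camera("top")
for t in("red_cup","piston","tape_roll"):print(t,find("top",t,T_wc("top")))
for t in("footrest","pin"):print(t,[(a,w2b(b,v)) for a,b in find("wrist",t,T)])
x,y=proj("wrist",b2w([[0,.0285,.029]],v),T)[0].astype(int);cv2.imwrite("pics/w7.png",cv2.resize(im[max(y-60,0):y+60,max(x-90,0):x+60],(750,600),interpolation=cv2.INTER_CUBIC))
E
python3 k.py
```

```text
23.475 [ 0.44117901 -0.06931475  0.16991546] [-99.62716344  58.62980371] [ 0.42594027 -0.28354098 -1.19726687]
wrist place_of [(0.97, array([ 9.36372682, 41.53095978]), np.float64(0.0341))]
wrist search_frame [(0.61, array([-21.363574  ,  42.02389447]), np.float64(0.039))]
scene place_of [(0.63, array([15.18682864, 39.96523784]), np.float64(0.0356))]
scene search_frame [(0.58, array([-20.1177265 ,  36.04243444]), np.float64(0.0382))]
red_cup [(0.81, array([0.4927, 0.3257, 0.006 ]))]
piston [(0.66, array([0.3968, 0.4451, 0.0018]))]
tape_roll []
footrest [(0.55, array([-1.33406608,  1.13148915]))]
pin []
```

View pics/w7.png

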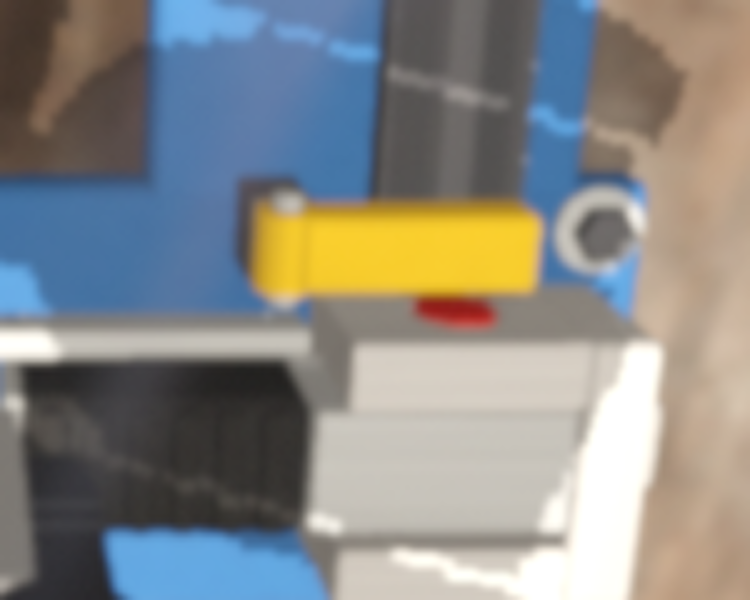

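The keeper lies flat across the cradle (250–540, 250), just behind the flush red end at (455,310). The tongue is home against the web.

```bash
python3 -c "
from bench import finish_job;print(finish_job())"
```

```text
the job is handed in; nothing more can be done
None
```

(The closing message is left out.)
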